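# Rock the ball diverter over and run the white balls into the other tub

### The job

On the grinding-ball rack the seesaw gate is still tipped to the left, where the brown balls went. Push the raised red thumb plate down to rock the gate over to the right, then push the yellow feed-stop plate all the way to the left so that the six white balls roll down the right chute into the empty blue tub; use fingertips only, never pick up or handle the balls, and leave the tubs and the other things where they are. When all six balls are in the blue tub, leave the gate tipped right and the feed stop open, and take the hand away.

Things in the scene. Friction and masses are not known exactly. Their poses are not given: they have to be found in the camera images.
- rack: Steel ball-diverter rack fixed on the table, turned up to 0.3 rad. Origin on the table under the middle of the gate's axle; x runs back along the feed trough (away from the robot at yaw 0), y to the left along the gate, z up. The axle runs along x, 155 mm high. Front bearing bracket at x = -34 mm: 44 mm wide (y), 168 mm high. All 'rack' coordinates are in this frame.
- gate (a joint): Seesaw gate: steel channel 190 mm long (rack y), 46 mm wide, rocking on the axle. Rad: 0 level, -0.32 fully tipped left (left end down), +0.32 fully tipped right. Slightly top-heavy: pressed past level it falls on by itself and stays. Pressing a plate down takes under 2 N until the stop.
- right_plate (a point): Middle of the top of the red thumb plate at the right (-y) end of the gate's front wall; 38 mm (x) by 40 mm (y), 4 mm thick, in front of the gate and clear of the balls. In the gate's own axes 44 mm in front of the axle's middle, 75 mm right, 42 mm above the axle. About 218 mm high when tipped left, 171 mm when tipped right; moves on an arc about the axle.
- left_plate (a point): The same point of the like red plate at the left (+y) end; low when the gate is tipped left.
- stop (a joint): Feed stop, a sliding blade that closes the trough at rack x = 71 mm. Value in m: 0 shut, 0.045 fully open (slid to the left, the rack's +y); above 0.037 the trough is quite clear. It slides with about 1.5 N of friction and stays where it is left.
- stop_plate (a point): Top edge, middle, of the inner (right-hand) face of the feed stop's upright yellow plate left of the trough: 40 mm (x) by 50 mm high, 4 mm thick, top 245 mm high, at rack x = 71 mm. Shut, this face is 70 mm from the trough's outer wall: push it towards rack +y. A 6 mm rod joins it to the blade, rod top 44 mm below the plate's top.
- trough_lip (a point): Middle of the feed trough's floor at its lower end (rack x = 24 mm, 184 mm high), behind the gate's middle. The trough is 44 mm wide outside, open on top, and runs back to rack x = 280 mm, its floor rising at 7 degrees to 216 mm; walls 28 mm above the floor.
- chute_end (a point): Middle of the floor at the lower, outer end of the right chute (rack y = -190 mm, 102 mm high), over the blue tub. The chute is 56 mm wide and starts under the gate's end at rack y = -88 mm, 131 mm high; walls 30 mm above the floor. The left chute mirrors it.
- right_tub: Empty blue open tub at the end of the right chute, 160 x 160 mm outside (172 mm at the rim), 80 mm high, wall 4 mm; origin at the centre of its underside, z up. It stands loose on the table.
- left_tub: Grey open tub of the same size at the end of the left chute with the brown balls of the earlier batch; origin at the centre of its underside.
- ball0_center (a point): Centre of a white porcelain grinding ball, 30 mm diameter, 34 g; number 1 of six in the queue in the feed trough, counted from the feed stop.
- ball1_center (a point): Centre of a white porcelain grinding ball, 30 mm diameter, 34 g; number 2 of six in the queue in the feed trough, counted from the feed stop.
- ball2_center (a point): Centre of a white porcelain grinding ball, 30 mm diameter, 34 g; number 3 of six in the queue in the feed trough, counted from the feed stop.
- ball3_center (a point): Centre of a white porcelain grinding ball, 30 mm diameter, 34 g; number 4 of six in the queue in the feed trough, counted from the feed stop.
- ball4_center (a point): Centre of a white porcelain grinding ball, 30 mm diameter, 34 g; number 5 of six in the queue in the feed trough, counted from the feed stop.
- ball5_center (a point): Centre of a white porcelain grinding ball, 30 mm diameter, 34 g; number 6 of six in the queue in the feed trough, counted from the feed stop.
- mug: Terracotta mug, 76 mm across, 85 mm high, with a handle; origin at the centre of its underside. To be left alone.
- glaze_jar: White glaze jar with red lid, 68 mm across, 85 mm high; origin at the centre of its underside. To be left alone.
- saucer: White saucer, 110 mm across, 18 mm high; origin at the centre of its underside. To be left alone.
- pinch_pot: Small terracotta bowl, 90 mm across, 50 mm high; origin at the centre of its underside. To be left alone.
- spatula: Wooden modelling spatula, 180 mm long, lying along its x axis. To be left alone.
Mind the look-alikes: they are no part of the job. Leave any black, green or pink look-alike of the part that bears ball1_center alone.

How it is judged:
By the outcome, as a careful person would: the job done as asked, in the order asked, and still so for the second after the job is handed in, with the robot touching nothing.
It also fails if it takes over 38 s, if anything falls off the work surface, if the arm or the gripper's body presses on something with over 40 N, if the wrist force passes 120 N, or if a joint passes its speed limit or range.

### The arm

A 6-joint arm with a two-finger parallel gripper is mounted at the origin on the work surface. World frame = base frame: x ahead of the robot, y to its left, z up, the work surface at z = 0. Lengths are in m, angles in rad, forces in N, time in s.
With the tool pointing down it reaches from about 0.4 to 0.925 m from the base axis. Payload 12.5 kg.
Tool frame: the origin (TCP) lies midway between the tips of the shut fingers; the grasp point (between the pads) lies 19 mm behind it; x points along the fingers, y is the direction in which the jaws open and shut, and the axes are right-handed (so a half turn about x gives the same grasp; the last joint's range is limited). The gripper opens to 95 mm and grips with 3 to 60 N. Pads are 20 mm wide; open, the fingers measure 119 mm over their backs; the gripper's body (75 mm by 180 mm) begins 59 mm behind the grasp point.
Start: joints at [1.07, 0.491, 1.559, -0, 1.092, -0.106], TCP at [0.24, 0.577, 0.176] pointing down, gripper open.
Joint ranges: [-3.1, 3.1], [-0.84, 2.19], [0.05, 2.79], [-1.13, 4.28], [0.06, 2.93], [-2.69, 2.69]. Speed limits (rad/s): [2.22, 2.22, 2.79, 3.14, 3.14, 3.14].

### API

Orientations are given as a unit quaternion [w, x, y, z].
In Python, from workcell import status, grab_frame, finish_job, spotter gives the robot as it stands. The module is installed in compiled form; this text tells all that it offers.
- The arm moves only by the tool carry_out, never from a script. Its argument "increments" is a list that holds one entry, the list of rows, each a list of 7 numbers: the shift along the tool's x, y, z in mm, then the turn, a rotation vector about the tool's x, y, z in degrees, then the opening, from 0 (shut) to 1 (fully open). A call has 1 to 10 rows; each row shifts and turns the commanded pose from where the row before left it, along the tool's axes as they then stand; what a row does not reach is not made up. A row lasts 1/10 s, in which the tool goes at most 50 mm and 8.59 degrees, less where a joint would pass 70% of its speed; a pose out of reach is approached as far as the arm can. A call is refused whole if a number of a shift passes 50 or a number of a turn 8.59, either way. A call with a gripper value outside its range is refused whole. The fingers move at their own pace and stop on an object; "squeeze" is the grip in N (left out, the last holds). Time passes only in rows, so rows that do not move let the fingers close. It gives the time, the measured TCP pose, the force and the opening at its end, in the units of the state.
- status.observe(): the state, without advancing time (a new reading comes with each control period).
- grab_frame(name): name is "scene" or "top" or "wrist"; returns a dict with "frame" (420x560x3 uint8, blue, green, red), "intrinsics" (3x3 intrinsics, pixels), "R" (3x3) and "t" (3): a world point X has camera coordinates R X + t; the wrist camera has in their place "hand_eye" (4x4, takes a point from camera to tool coordinates, whose origin is the TCP and whose axes are the tool frame's). Camera axes: x right, y down, z forward; pixel columns grow to the right and rows downward; lengths in m; the calibration is good to about 2 mm. A picture is of the moment at which its call begins: read the wrist's pose just before it. There is no depth.
- finish_job(): hands the job in, once; it reports no verdict.
Trained networks look in a picture, given as the dict that the camera call returned (one of the last four; its "shot" number tells which), for a name from the list of things; names that differ only in an ending like _2 or _b are one class to them, and where a whole thing is asked for, a point or a joint stands for the part that bears it (a point fixed in the world has none). Each returns a list of dicts, best first, with "conf" (0 to 1); they miss things now and then, are a little off and sometimes report something else, mostly with a low value. They report only what shows in the picture. A call takes as long as a camera call. They do not tell look-alikes from the thing itself.
- spotter.trace(picture, thing): "mask" (420x560 bool, what is visible of it) and "extent" ([left, top, right, bottom] in pixels, round what is visible of it).
- spotter.place_of(picture, thing): "point" ([column, row] in pixels: a listed point, or the origin of a listed thing).
The state is a dict: "time": time; "joint_positions": joint angles; "dq": joint speeds; "joint_efforts": joint torques, N m; "tool_pos": TCP position; "tcp_rot": TCP orientation; "contact_force": force on the tool from outside, world axes, zero at the start; "moment": the same for the moment, N m; "width": opening from 0.0 (shut) to 1.0 (fully open).
Only numpy, scipy, OpenCV 4.12 (cv2) and the standard library are available. Lean on these libraries where they do the work, as an engineer would, in place of code of your own. Each camera call takes 0.05 s, during which the arm holds its last target. There are 200 camera calls.

## Working session

There is one attempt and no reset: what is moved stays moved. The work goes in short steps, Python scripts to look and compute and a tool call to move; the robot and the scene stay as the last step left them, time stands still between calls to the robot, and variables do not carry over. Pictures are saved under pics/ and viewed, about 8 in all and at most 12, crops included, and the job is handed in when it is done.

Besides the shell and the picture viewer there is one more tool, called after "Request:" as name(argument=value, ...) on one line, values as JSON. carry_out: Moves the arm, as the interface text tells. Its arguments: {"type":"object","properties":{"increments":{"type":"array","items":{"type":"array","items":{"type":"array","items":{"type":"number"}}}},"squeeze":{"type":"number"}},"required":["increments"]}

```bash
mkdir -p pics; cat > h.py <<'E'
import numpy as np, cv2
from workcell import status, grab_frame, finish_job, spotter
names=['right_plate','left_plate','stop_plate','trough_lip','chute_end','right_tub','left_tub']+['ball%d_center'%i for i in (0,5)]
E
python3 - <<'E'
from h import *
s=status.observe(); print(s['time'],s['tool_pos'],s['tcp_rot'],s['width'])
for n in ('scene','top'):
    p=grab_frame(n); cv2.imwrite(f'pics/{n}0.png',p['frame']); 
    np.savez(f'{n}.npz',K=p['intrinsics'],R=p['R'],t=p['t'])
    print(n,'cam pos',-p['R'].T@p['t'])
    for m in names:
        print(m,[(np.round(d['point']).tolist(),round(d['conf'],2)) for d in spotter.place_of(p,m)][:3])
print(status.observe()['time'])
E
```

```text
0.0 [0.24024412 0.57666469 0.17496707] [ 0.69326874  0.13830125  0.69347983 -0.13905734] 1.0011339688062144
scene cam pos [1.38924623 0.46598237 0.7654348 ]
right_plate [([288.0, 184.0], 0.67), ([226.0, 222.0], 0.48)]
left_plate [([309.0, 331.0], 0.72), ([300.0, 212.0], 0.62), ([343.0, 211.0], 0.56)]
stop_plate [([338.0, 209.0], 0.67)]
trough_lip [([303.0, 217.0], 0.56)]
chute_end [([225.0, 222.0], 0.71), ([342.0, 212.0], 0.53)]
right_tub [([208.0, 247.0], 0.87)]
left_tub [([407.0, 297.0], 0.59)]
ball0_center [([289.0, 220.0], 0.48)]
ball5_center [([265.0, 253.0], 0.76), ([282.0, 234.0], 0.63), ([351.0, 330.0], 0.24)]
top cam pos [0.48194115 0.01433923 1.01065142]
right_plate [([290.0, 251.0], 0.71), ([368.0, 228.0], 0.55)]
left_plate [([222.0, 262.0], 0.95)]
stop_plate [([207.0, 200.0], 0.82), ([309.0, 188.0], 0.38)]
trough_lip [([255.0, 222.0], 0.63), ([225.0, 260.0], 0.15)]
chute_end [([346.0, 226.0], 0.65), ([196.0, 193.0], 0.52)]
right_tub [([366.0, 230.0], 0.59)]
left_tub [([163.0, 257.0], 0.81)]
ball0_center [([251.0, 187.0], 0.47)]
ball5_center [([245.0, 118.0], 0.63), ([223.0, 260.0], 0.56), ([258.0, 222.0], 0.43)]
1.0
```

View both.

View pics/top0.png

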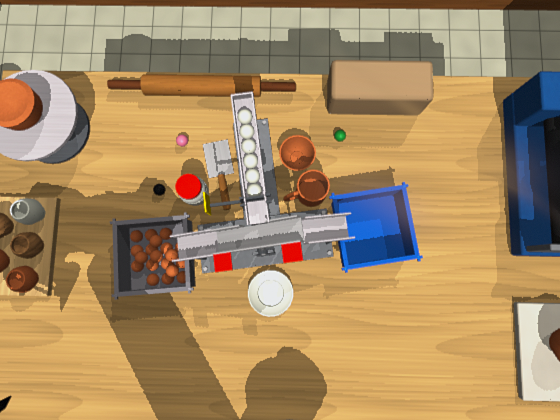

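View pics/scene0.png

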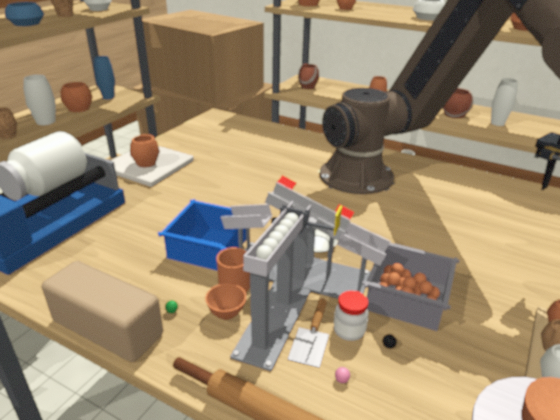

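```bash
cat > fit.py <<'E'
from h import *
from scipy.optimize import least_squares
C={n:np.load(n+'.npz') for n in('scene','top')}
def rack(p,q):
    c,s=np.cos(p[2]),np.sin(p[2]); q=np.array(q); return np.array([p[0]+c*q[0]-s*q[1],p[1]+s*q[0]+c*q[1],q[2]])
def pix(n,X):
    x=C[n]['K']@(C[n]['R']@X+C[n]['t']); return x[:2]/x[2]
P=dict(rp=(-.044,-.058,.2185),lp=(-.044,.0844,.171),sp=(.071,.092,.245),lip=(.024,0,.184),ce=(-0,-.19,.102))
if __name__=='__main__':
    obs=[('top','rp',290,251),('top','lp',222,262),('top','sp',207,200),('top','lip',255,222),('top','ce',346,226),
     ('scene','rp',288,184),('scene','sp',338,209),('scene','ce',225,222)]
    f=lambda p:np.concatenate([pix(n,rack(p,P[k]))-(u,v) for n,k,u,v in obs])
    r=least_squares(f,[.5,0,0],loss='soft_l1',f_scale=2); print(r.x); print([(o[:2],np.round(e,1).tolist()) for o,e in zip(obs,f(r.x).reshape(-1,2))])
    for k in P: print(k,rack(r.x,P[k]).round(4))
    im=cv2.imread('pics/top0.png')
    for k in P:
        u=pix('top',rack(r.x,P[k])); cv2.circle(im,tuple(int(round(a)) for a in u),1,(0,255,0),-1)
    cv2.imwrite('pics/fit.png',cv2.resize(im[170:300,150:370],None,fx=3.6,fy=3.6,interpolation=cv2.INTER_NEAREST))
E
python3 fit.py
```

```text
[0.54727937 0.07047452 0.15373527]
[(('top', 'rp'), [0.5, -0.2]), (('top', 'lp'), [-0.7, -1.0]), (('top', 'sp'), [-2.5, 0.7]), (('top', 'lip'), [2.6, 0.0]), (('top', 'ce'), [-0.1, -0.7]), (('scene', 'rp'), [-1.3, -2.5]), (('scene', 'sp'), [-0.3, 0.3]), (('scene', 'ce'), [4.0, -0.9])]
rp [0.5127 0.0064 0.2185]
lp [0.4909 0.1471 0.171 ]
sp [0.6034 0.1723 0.245 ]
lip [0.571  0.0741 0.184 ]
ce [ 0.5764 -0.1173  0.102 ]
```

View pics/fit.png

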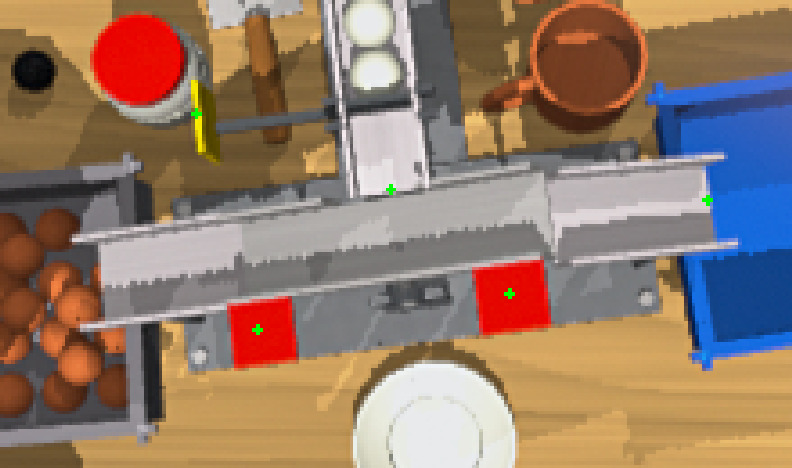

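```bash
cat > go.py <<'E'
from fit import *
from scipy.spatial.transform import Rotation as Ro
pose=[0.54728,0.07047,0.15374]
def rel(q,yaw=None):  # rack-frame TCP target -> tool shift mm, and turn deg
    s=status.observe(); R=Ro.from_quat(np.roll(s['tcp_rot'],-1)); M=R.as_matrix()
    X=rack(pose,q); d=M.T@(X-s['tool_pos'])*1000
    ry=np.array([-np.sin(pose[2]),np.cos(pose[2]),0]); ry=ry if ry@M[:,1]>0 else -ry
    T=np.c_[[0,0,-1],ry,np.cross([0,0,-1],ry)]
    tr=(R.inv()*Ro.from_matrix(T)).as_rotvec(degrees=True)
    return X.round(4),d.round(1),tr.round(1),((Ro.from_matrix(T).inv()).as_matrix()@(X-s['tool_pos'])*1000).round(1)
E
python3 - <<'E'
from go import *
s=status.observe(); print(Ro.from_quat(np.roll(s['tcp_rot'],-1)).as_matrix().round(3), s['joint_positions'])
print(rel((-.044,-.062,.26)))
E
```

```text
[[ 0.     0.385  0.923]
 [ 0.     0.923 -0.385]
 [-1.     0.     0.   ]] [ 1.07043257e+00  4.90900066e-01  1.55892518e+00 -1.30850276e-05
  1.09168029e+00 -1.05590441e-01]
(array([0.5133, 0.0025, 0.26  ]), array([ -84.5, -425.3,  472.9]), array([-31.4,   0. ,  -0. ]), array([ -84.4, -609.5,  181.7]))
```

Request:
carry_out(increments=[[[-30,0,0,-7.85,0,0,0],[-30,0,0,-7.85,0,0,0],[-30,0,0,-7.85,0,0,0],[-30,0,0,-7.85,0,0,0],[0,-38,11.4,0,0,0,0],[0,-38,11.4,0,0,0,0],[0,-38,11.4,0,0,0,0],[0,-38,11.4,0,0,0,0],[0,-38,11.4,0,0,0,0],[0,-38,11.4,0,0,0,0]]], squeeze=10)

```text
time: 2.0
tool_pos: [0.3431, 0.3606, 0.2957]
tcp_rot: [0.705, -0.054, 0.705, 0.054]
contact_force: [0.1, 0.5, -0.1]
width: 0.215
```

Request:
carry_out(increments=[[[0,-38,11.4,0,0,0,0],[0,-38,11.4,0,0,0,0],[0,-38,11.4,0,0,0,0],[0,-38,11.4,0,0,0,0],[0,-38,11.4,0,0,0,0],[0,-38,11.4,0,0,0,0],[0,-38,11.4,0,0,0,0],[0,-38,11.4,0,0,0,0],[0,-38,11.4,0,0,0,0],[0,-38,11.4,0,0,0,0]]])

```text
time: 3.0
tool_pos: [0.5139, 0.0023, 0.2957]
tcp_rot: [0.705, -0.054, 0.705, 0.054]
contact_force: [1.1, -0.1, -0.4]
width: 0.007
```

```bash
python3 - <<'E'
from go import *
p=grab_frame('wrist'); cv2.imwrite('pics/w1.png',p['frame']); 
s=status.observe(); print(s['time'],s['tool_pos'],s['contact_force'],s['width']); print(rel((-.044,-.062,.26)))
# predicted pixel of right plate in wrist view
M=Ro.from_quat(np.roll(s['tcp_rot'],-1)).as_matrix(); H=np.linalg.inv(p['hand_eye'])
for k in('rp','lp','sp'):
    c=H@np.r_[M.T@(rack(pose,P[k])-s['tool_pos']),1]; u=p['intrinsics']@c[:3]; print(k,u[:2]/u[2])
print([(d['point'],d['conf']) for d in spotter.place_of(p,'right_plate')])
E
```

```text
3.05 [ 0.51600242 -0.00178421  0.29524776] [ 0.08778691 -2.78918035 -2.73184271] 0.005812126025608556
(array([0.5133, 0.0025, 0.26  ]), array([35.2,  4.7, -2.1]), array([-0.1,  0. ,  0.1]), array([35.2,  4.6, -2. ]))
rp [288.083414  202.7604228]
lp [421.82880347 190.00917356]
sp [447.26369746 327.56979608]
[([281.5, 198.9], 0.71)]
```

View pics/w1.png

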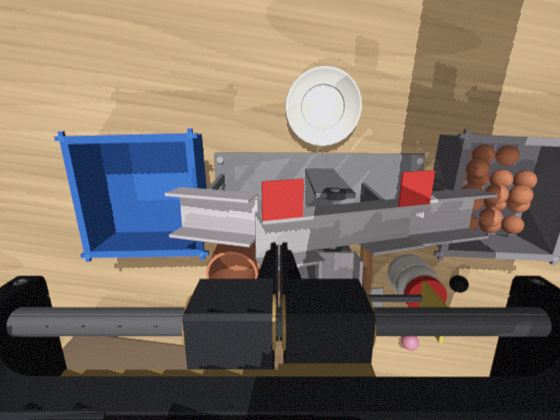

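Request:
carry_out(increments=[[[35,3,-3,0,0,0,0],[20,0,0,0,0,0,0],[15,0,0,0,0,0,0],[8,-3,0,0,0,0,0],[8,-3,0,0,0,0,0],[8,-3,0,0,0,0,0],[8,-3,0,0,0,0,0],[8,-3,0,0,0,0,0],[6,-2,0,0,0,0,0],[0,0,0,0,0,0,0]]])

```text
time: 4.1
tool_pos: [0.5124, -0.0106, 0.1787]
tcp_rot: [0.705, -0.054, 0.705, 0.054]
contact_force: [-0.0, 0.2, 0.7]
width: 0.003
```

```bash
python3 - <<'E'
from go import *
s=status.observe(); print(s['time'],s['tool_pos'],s['contact_force']); print(rel((-.044,-.080,.176)))
p=grab_frame('scene'); cv2.imwrite('pics/s2.png',cv2.resize(p['frame'][150:300,180:400],None,fx=3.5,fy=3.5))
E
```

```text
4.1 [ 0.51236738 -0.01063435  0.17873184] [-0.00654127  0.15228263  0.70431374]
(array([ 0.516 , -0.0153,  0.176 ]), array([ 2.7, -5.2,  2.9]), array([-0.1, -0.1, -0. ]), array([ 2.7, -5.2,  2.9]))
```

View pics/s2.png

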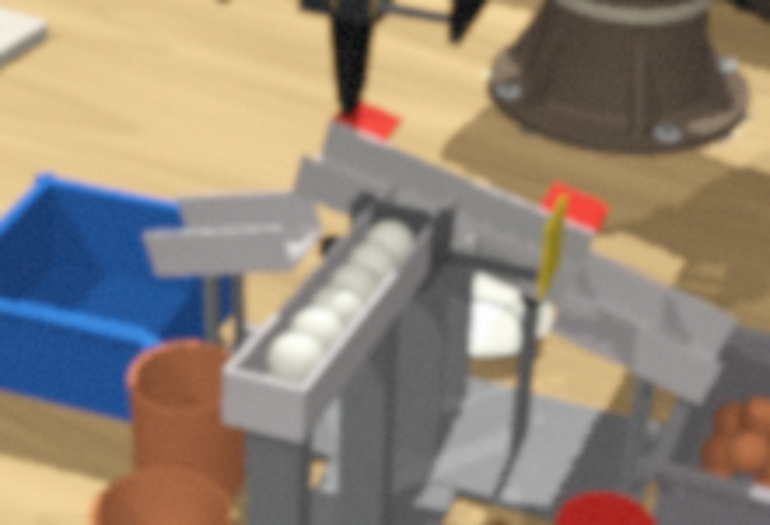

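```bash
python3 - <<'E'
from go import *
s=status.observe(); print(s['time'],s['tool_pos'],s['contact_force'])
g=lambda X:((pix('scene',X)-[180,150])*3.5).round()
print('tip',g(s['tool_pos']),'rp tipped left',g(rack(pose,P['rp'])), 'rp right',g(rack(pose,(-.044,-.0844,.171))),'lp left',g(rack(pose,P['lp'])),'lp right',g(rack(pose,(-.044,.058,.2185))))
for a in(-1,1):
  for b in(-1,1): print('plate corner',a,b,g(rack(pose,(-.044+a*.019,-.058-.0132*0+b*.019,.2185-b*.0063))))
p=grab_frame('top'); cv2.imwrite('pics/t2.png',cv2.resize(p['frame'][170:300,150:370],None,fx=3.6,fy=3.6))
E
```

```text
4.15 [ 0.51250884 -0.01052297  0.17922163] [-0.64224082  0.65955193  1.80009051]
tip [350. 155.] rp tipped left [373. 110.] rp right [335. 164.] lp left [576. 214.] lp right [543. 144.]
plate corner -1 -1 [357.  84.]
plate corner -1 1 [409. 111.]
plate corner 1 -1 [337. 110.]
plate corner 1 1 [391. 137.]
```

View pics/t2.png

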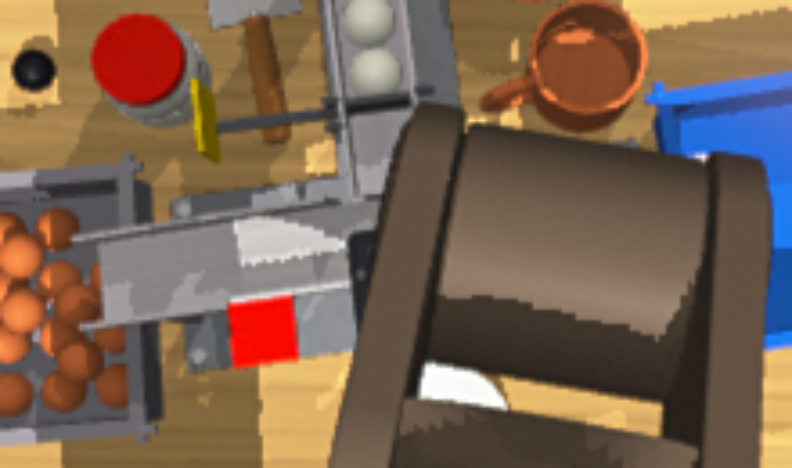

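```bash
python3 - <<'E'
from go import *
p=grab_frame('wrist'); cv2.imwrite('pics/w2.png',cv2.resize(p['frame'][100:300,150:430],None,fx=2.8,fy=2.8)); 
s=status.observe(); print(s['time'],s['tool_pos'],s['contact_force'])
E
```

```text
4.25 [ 0.51274748 -0.01037786  0.17973675] [-0.88909197  0.70651372  1.26627247]
```

View pics/w2.png

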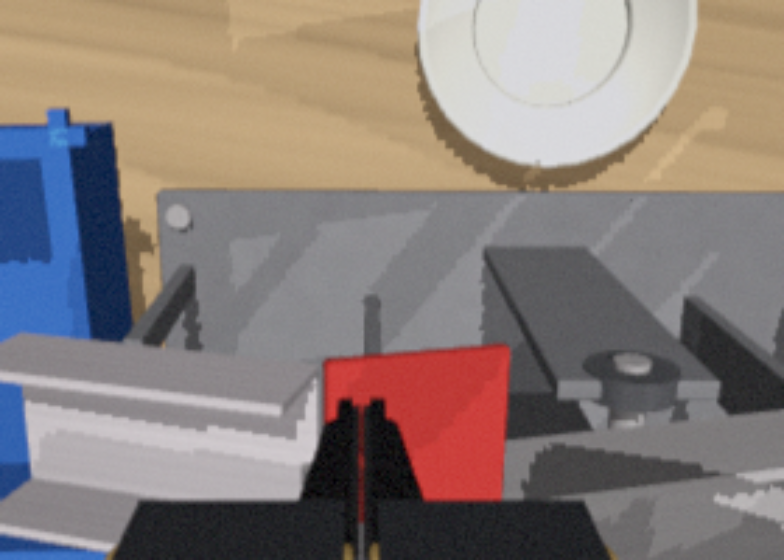

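```bash
python3 - <<'E'
from go import *
p=grab_frame('wrist'); s=status.observe(); print(s['time'],p['hand_eye'].round(4),p['intrinsics'])
M=Ro.from_quat(np.roll(s['tcp_rot'],-1)).as_matrix(); H=np.linalg.inv(p['hand_eye'])
def w(X):
    c=H@np.r_[M.T@(X-s['tool_pos']),1]; u=p['intrinsics']@c[:3]; return ((u[:2]/u[2]-[150,100])*2.8).round(),c[2].round(3)
print('tip',w(s['tool_pos']))
for a in(-.32,-.2,-.1,0,.1,.2,.32):
  o=[]
  for y in(-.095,-.055):
    yy=y*np.cos(a)-.042*np.sin(a); zz=y*np.sin(a)+.042*np.cos(a)+.155
    o.append(w(rack(pose,(-.063,yy,zz)))[0])
  print(a,o)
E
```

```text
4.3 [[ 0.     -0.2955  0.9554 -0.2084]
 [ 1.      0.     -0.      0.    ]
 [-0.      0.9554  0.2955 -0.0845]
 [ 0.      0.      0.      1.    ]] [[323.87612717   0.         278.55990985]
 [  0.         323.87612717 208.79870733]
 [  0.           0.           1.        ]]
tip (array([360., 382.]), np.float64(0.224))
-0.32 [array([347., 390.]), array([531., 367.])]
-0.2 [array([310., 372.]), array([496., 358.])]
-0.1 [array([286., 357.]), array([470., 350.])]
0 [array([268., 342.]), array([447., 342.])]
0.1 [array([257., 328.]), array([428., 334.])]
0.2 [array([250., 315.]), array([412., 326.])]
0.32 [array([248., 301.]), array([397., 316.])]
```

```bash
python3 - <<'E'
from go import *
K,R,t=(C['top'][k] for k in 'KRt'); c=-R.T@t; d=R.T@np.linalg.inv(K)@[150+648/3.6,170+298/3.6,1]; X=c+d*(.008-c[2])/d[2]
s=status.observe(); p=grab_frame('wrist'); cv2.imwrite('pics/w3.png',p['frame'])
M=Ro.from_quat(np.roll(s['tcp_rot'],-1)).as_matrix(); H=np.linalg.inv(p['hand_eye'])
for z in(0,.02,.04):
    q=H@np.r_[M.T@(X-s['tool_pos']-[0,0,z]),1]; u=p['intrinsics']@q[:3]; print(z,(u[:2]/u[2]-[150,100])*2.8)
print(s['time'],s['tool_pos'],s['contact_force'],s['moment'])
for n in ('right_plate','left_plate'): print(n,[(d['point'],d['conf']) for d in spotter.place_of(p,n)])
a=cv2.imread('pics/w1.png')
E
```

```text
0 [168.15366602 213.49008843]
0.02 [177.20229561 204.53940697]
0.04 [185.43596507 196.39486399]
4.3 [ 0.5127661  -0.01032129  0.17981537] [-0.7750513   0.21964848 -0.48086656] [ 0.08897165  0.0391636  -0.00438024]
right_plate [([300.7, 257.9], 0.92)]
left_plate [([503.4, 233.9], 0.68)]
```

```bash
python3 - <<'E'
import cv2,numpy as np
f=lambda n:cv2.resize(cv2.imread(n)[215:275,245:315],None,fx=5.6,fy=5.6,interpolation=cv2.INTER_NEAREST)
cv2.imwrite('pics/cmp.png',np.hstack([f('pics/w1.png'),f('pics/w3.png')]))
E
```

```text
(no output)
```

View pics/cmp.png

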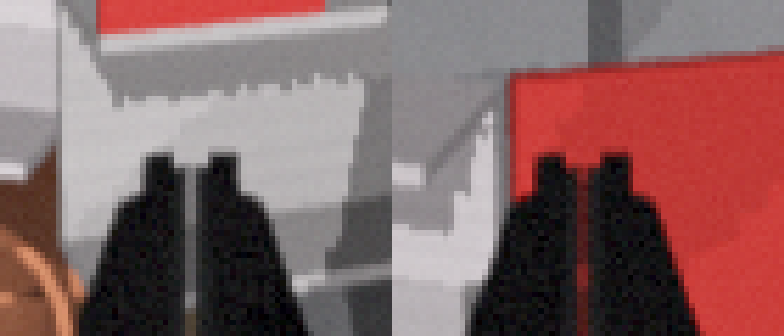

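Request:
carry_out(increments=[[[5,0,2,0,0,0,0],[5,-1,1,0,0,0,0],[0,0,0,0,0,0,0]]])

```text
time: 4.75
tool_pos: [0.5155, -0.0109, 0.1686]
tcp_rot: [0.705, -0.054, 0.705, 0.054]
contact_force: [0.1, 0.1, 0.4]
width: 0.008
```

```bash
python3 - <<'E'
from go import *
s=status.observe(); p=grab_frame('wrist'); print(s['time'],s['tool_pos'],s['contact_force'])
g=grab_frame('scene'); a=cv2.resize(p['frame'][130:280,180:400],None,fx=1.8,fy=1.8); b=cv2.resize(g['frame'][130:280,210:340],None,fx=3,fy=3)
h=max(a.shape[0],b.shape[0]); z=lambda i:cv2.copyMakeBorder(i,0,h-i.shape[0],0,0,0)
cv2.imwrite('pics/m4.png',np.hstack([z(a),z(b)])); print(a.shape,b.shape, (pix('scene',s['tool_pos'])-[210,130])*3, (pix('scene',s['tool_pos']+[0,0,.078])-[210,130])*3)
E
```

```text
4.75 [ 0.51550449 -0.01092017  0.16863385] [0.10987298 0.14156998 0.38160882]
(270, 396, 3) (450, 390, 3) [207.46190992 205.51759747] [209.36538044 118.30893172]
```

View pics/m4.png

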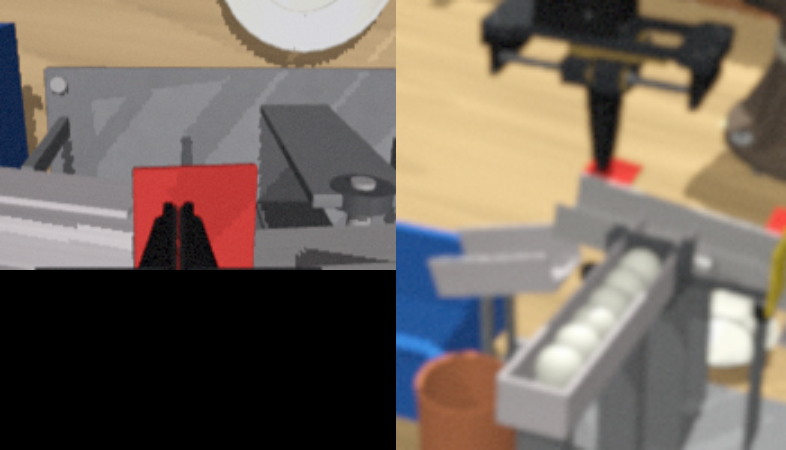

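Request:
carry_out(increments=[[[6,-2,0,0,0,0,0],[6,-2,0,0,0,0,0],[6,-1,0,0,0,0,0],[5,-1,0,0,0,0,0],[0,0,0,0,0,0,0]]])

```text
time: 5.35
tool_pos: [0.5163, -0.0169, 0.1457]
tcp_rot: [0.705, -0.054, 0.705, 0.054]
contact_force: [-0.5, -0.3, 0.2]
width: 0.002
```

```bash
python3 - <<'E'
from go import *
s=status.observe(); p=grab_frame('top'); print(s['time'],s['tool_pos'],s['contact_force'])
f=p['frame'].astype(int); m=(f[...,2]>170)&(f[...,1]<60)&(f[...,0]<60); m[:235]=0
ys,xs=np.nonzero(m[:, :250]); print('left red centroid',xs.mean(),ys.mean(),len(xs))
for a in(-.32,-.1,0,.1,.32):
    print(a,pix('top',rack(pose,(-.044,.075*np.cos(a)-.042*np.sin(a),.155+.075*np.sin(a)+.042*np.cos(a)))))
E
```

```text
5.35 [ 0.51629861 -0.01694588  0.14568879] [-0.46709448 -0.28704052  0.15145282]
left red centroid 231.20221606648198 259.90027700831024 361
-0.32 [221.30278506 260.97616346]
-0.1 [222.65277952 260.47677672]
0 [223.96376843 260.16012525]
0.1 [225.7091185  259.79001494]
0.32 [231.02414013 258.80336115]
```

Request:
carry_out(increments=[[[-40,0,0,0,0,0,0],[-50,0,0,0,0,0,0],[-45,0,0,0,0,0,0],[0,0,0,0,0,0,0]]])

```text
time: 5.8
tool_pos: [0.5186, -0.0171, 0.2874]
tcp_rot: [0.708, -0.055, 0.702, 0.053]
contact_force: [0.1, 0.5, 0.2]
width: 0.008
```

```bash
python3 - <<'E'
from go import *
print(status.observe()['tool_pos'],rel((.071,.055,.25)))
E
```

```text
[ 0.51863787 -0.01705393  0.28738937] (array([0.609 , 0.1357, 0.25  ]), array([ 38. , 137.3, 112.3]), array([-0. ,  0.5,  0.2]), array([ 37.4, 137.1, 112.7]))
```

Move at height, then look before lowering between trough and plate.

Request:
carry_out(increments=[[[0,27,22,0,0,0,0],[0,27,22,0,0,0,0],[0,27,22,0,0,0,0],[0,27,22,0,0,0,0],[0,27,22,0,0,0,0],[0,0,0,0,0,0,0],[0,0,0,0,0,0,0]]])

```text
time: 6.5
tool_pos: [0.6045, 0.1338, 0.2806]
tcp_rot: [0.705, -0.055, 0.705, 0.055]
contact_force: [1.0, -0.2, -0.1]
width: 0.004
```

```bash
python3 - <<'E'
from go import *
s=status.observe(); print(s['tool_pos'],s['contact_force'],rel((.071,.055,.19)))
p=grab_frame('wrist'); g=grab_frame('scene'); print(pix('scene',s['tool_pos']))
a=cv2.resize(p['frame'][130:330,180:440],None,fx=1.5,fy=1.5); b=cv2.resize(g['frame'][100:300,230:430],None,fx=2,fy=2)[:a.shape[0]]
h=max(a.shape[0],b.shape[0]); z=lambda i:cv2.copyMakeBorder(i,0,h-i.shape[0],0,0,0)
cv2.imwrite('pics/m5.png',np.hstack([z(a),z(b)])); print(a.shape,'tip in crop',(pix('scene',s['tool_pos'])-[230,100])*2+[a.shape[1],0])
E
```

```text
[0.60450846 0.13379279 0.28058845] [ 0.95125427 -0.20260032 -0.06487313] (array([0.609 , 0.1357, 0.19  ]), array([90.6,  1.2,  4.9]), array([ 0. , -0.1,  0. ]), array([90.6,  1.2,  4.7]))
[321.35769915 189.34451134]
(300, 390, 3) tip in crop [572.71539829 178.68902267]
```

View pics/m5.png

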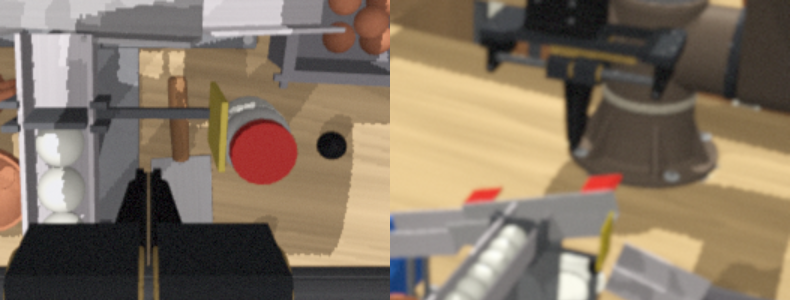

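Request:
carry_out(increments=[[[35,1,4,0,0,0,0],[30,0,0,0,0,0,0],[20,0,0,0,0,0,0],[15,0,0,0,0,0,0],[0,0,0,0,0,0,0]]])

```text
time: 7.1
tool_pos: [0.6075, 0.1339, 0.1799]
tcp_rot: [0.704, -0.054, 0.706, 0.054]
contact_force: [-0.2, 0.3, 0.1]
width: 0.004
```

```bash
python3 - <<'E'
from go import *
s=status.observe(); print(s['tool_pos'],s['contact_force'],rel((.071,.125,.18)))
E
```

```text
[0.60745855 0.13385769 0.17992979] [-0.21080621  0.27700092  0.06187154] (array([0.5983, 0.2049, 0.18  ]), array([-0.1, 71.6,  1.7]), array([-0.1, -0.2, -0. ]), array([-0.1, 71.6,  1.8]))
```

Request:
carry_out(increments=[[[0,12,0,0,0,0,0],[0,10,1,0,0,0,0],[0,10,0,0,0,0,0],[0,10,0,0,0,0,0],[0,10,0,0,0,0,0],[0,10,0,0,0,0,0],[0,8,0,0,0,0,0],[0,0,0,0,0,0,0]]])

```text
time: 7.9
tool_pos: [0.5985, 0.2055, 0.1814]
tcp_rot: [0.705, -0.054, 0.705, 0.055]
contact_force: [0.3, -1.5, -0.5]
width: 0.005
```

```bash
python3 - <<'E'
from go import *
s=status.observe(); print(s['time'],s['tool_pos'],s['contact_force'],rel((.071,.125,.18))[1])
p=grab_frame('wrist'); g=grab_frame('scene')
a=cv2.resize(p['frame'][130:330,180:440],None,fx=1.5,fy=1.5); b=cv2.resize(g['frame'][130:330,180:380],None,fx=2,fy=2)
z=lambda i:cv2.copyMakeBorder(i,0,400-i.shape[0],0,0,0)
cv2.imwrite('pics/m6.png',np.hstack([z(a),z(b)]))
E
```

```text
7.9 [0.59847343 0.20550871 0.18140694] [ 0.34596121 -1.46376689 -0.54625084] [ 1.4 -0.6 -0.3]
```

View pics/m6.png

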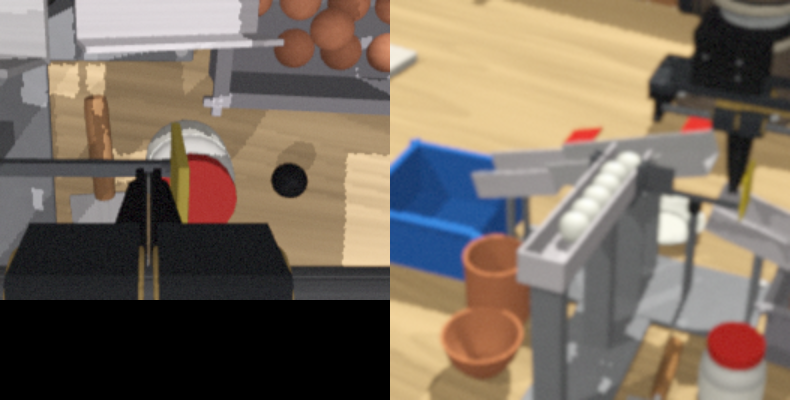

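Request:
carry_out(increments=[[[0,4,0,0,0,0,0],[0,4,0,0,0,0,0],[0,3,0,0,0,0,0],[0,0,0,0,0,0,0]]])

```text
time: 8.4
tool_pos: [0.5981, 0.2078, 0.1812]
tcp_rot: [0.705, -0.058, 0.705, 0.05]
contact_force: [3.8, -41.8, 1.3]
width: 0.007
```

```bash
cat > yl.py <<'E'
from go import *
p=grab_frame('top'); f=p['frame'].astype(int); m=(f[...,2]>130)&(f[...,1]>110)&(f[...,0]<60); ys,xs=np.nonzero(m[180:225,170:230]); print('yellow',xs.mean()+170,ys.mean()+180,len(xs),'ref', [pix('top',rack(pose,(.071,.092+d,.245))).round(1).tolist() for d in (0,.037,.045)])
W=(f.min(-1)>190)&(np.ptp(f,-1)<35); print('white px in blue tub',W[180:270,345:415].sum())
cv2.imwrite('pics/tl.png',p['frame'])
s=status.observe(); print(s['time'],s['tool_pos'],s['contact_force'],rel((.071,.125,.18))[1])
E
python3 yl.py
```

```text
yellow nan nan 0 ref [[204.5, 200.7], [185.2, 203.3], [181.0, 203.9]]
white px in blue tub 38
8.45 [0.59813531 0.20780598 0.18123785] [  3.54542256 -39.93492054   1.28933419] [ 1.3 -2.9 -0.3]yl.py:2: RuntimeWarning: Mean of empty slice.
  p=grab_frame('top'); f=p['frame'].astype(int); m=(f[...,2]>130)&(f[...,1]>110)&(f[...,0]<60); ys,xs=np.nonzero(m[180:225,170:230]); print('yellow',xs.mean()+170,ys.mean()+180,len(xs),'ref', [pix('top',rack(pose,(.071,.092+d,.245))).round(1).tolist() for d in (0,.037,.045)])
  ret = ret.dtype.type(ret / rcount)
```

Request:
carry_out(increments=[[[0,-25,0,0,0,0,0],[0,-5,0,0,0,0,0],[-40,0,0,0,0,0,0],[-50,0,0,0,0,0,0],[-50,0,0,0,0,0,0],[0,50,-30,0,0,0,0],[0,50,-30,0,0,0,0],[0,50,-30,0,0,0,0],[0,50,-30,0,0,0,0],[0,0,0,0,0,0,0]]])

```text
time: 9.45
tool_pos: [0.4702, 0.3434, 0.3221]
tcp_rot: [0.705, -0.055, 0.705, 0.056]
contact_force: [0.1, -0.6, 0.5]
width: 0.006
```

Request:
carry_out(increments=[[[0,40,-20,0,0,0,0],[0,40,-20,0,0,0,0],[0,0,0,0,0,0,0],[0,0,0,0,0,0,0],[0,0,0,0,0,0,0],[0,0,0,0,0,0,0],[0,0,0,0,0,0,0],[0,0,0,0,0,0,0],[0,0,0,0,0,0,0],[0,0,0,0,0,0,0]]])

```text
time: 10.45
tool_pos: [0.4223, 0.4121, 0.3216]
tcp_rot: [0.705, -0.054, 0.705, 0.054]
contact_force: [-0.1, -0.1, -1.1]
width: 0.009
```

```bash
python3 yl.py
```

```text
yellow 185.72727272727272 204.45454545454544 55 ref [[204.5, 200.7], [185.2, 203.3], [181.0, 203.9]]
white px in blue tub 367
10.5 [0.42221735 0.41215894 0.32156935] [-0.61738811 -0.25953417 -0.22629897] [ 141.6 -231.7  142.4]
```

View pics/tl.png

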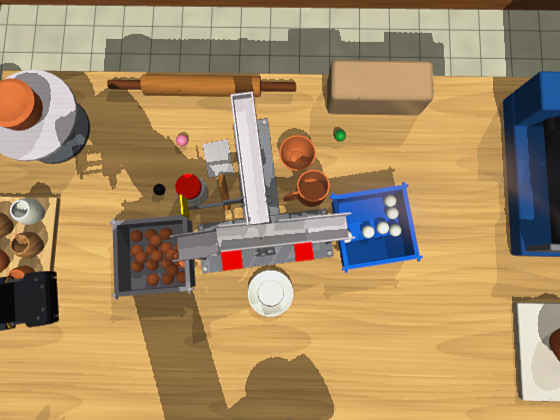

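Request:
carry_out(increments=[[[0,0,0,0,0,0,0],[0,0,0,0,0,0,0],[0,0,0,0,0,0,0],[0,0,0,0,0,0,0],[0,0,0,0,0,0,0],[0,0,0,0,0,0,0],[0,0,0,0,0,0,0],[0,0,0,0,0,0,0],[0,0,0,0,0,0,0],[0,0,0,0,0,0,0]]])

```text
time: 11.5
tool_pos: [0.4222, 0.4122, 0.3216]
tcp_rot: [0.705, -0.054, 0.705, 0.054]
contact_force: [0.5, 0.3, -0.1]
width: 0.001
```

```bash
python3 - <<'E'
from h import *
for n in('top','scene'):
    p=grab_frame(n); r=[d for i in (1,) for d in spotter.place_of(p,'ball1_center')]
    print(n,[(np.round(d['point']).tolist(),round(d['conf'],2)) for d in r])
    if n=='top':
        f=p['frame'].astype(int); W=((f[...,0]>150)&(f[...,2]>125)&(f[...,1]>135)).astype(np.uint8); W[:, :335]=0; W[:,412:]=0; W[:188]=0; W[266:]=0
        k,_,st,c=cv2.connectedComponentsWithStats(W); print([(c[i].round().tolist(),int(st[i,4])) for i in range(1,k) if st[i,4]>8])
print(status.observe()['time'])
E
```

```text
top [([182.0, 139.0], 0.64), ([381.0, 224.0], 0.59), ([342.0, 136.0], 0.59), ([155.0, 191.0], 0.53)]
[([390.0, 201.0], 83), ([392.0, 213.0], 87), ([343.0, 213.0], 31), ([340.0, 223.0], 150), ([383.0, 228.0], 101), ([368.0, 232.0], 100), ([395.0, 231.0], 89), ([346.0, 238.0], 82)]
scene [([391.0, 341.0], 0.61), ([339.0, 373.0], 0.59), ([197.0, 239.0], 0.48), ([168.0, 306.0], 0.48), ([213.0, 239.0], 0.15)]
11.7
```

```bash
python3 - <<'E'
from h import *
from fit import pix
p=grab_frame('top'); a=cv2.imread('pics/top0.png'); d=np.abs(p['frame'].astype(int)-a).max(-1)>40
W=d.astype(np.uint8); W[:, :330]=0; W[:,415:]=0; W[:185]=0; W[270:]=0
k,_,st,c=cv2.connectedComponentsWithStats(W); print([(c[i].round(1).tolist(),st[i].tolist()) for i in range(1,k) if st[i,4]>15])
C=np.load('top.npz')
o=-C['R'].T@C['t']
for z in(.019,.117):
    for u in((349,238),(345,238)):
        v=C['R'].T@np.linalg.inv(C['K'])@[*u,1]; X=o+v*(z-o[2])/v[2]; print(z,u,X.round(3),pix('scene',X).round())
q=grab_frame('scene'); b=cv2.imread('pics/scene0.png'); d=np.abs(q['frame'].astype(int)-b).max(-1)>50
W=d.astype(np.uint8); W[:, :150]=0; W[:,255:]=0; W[:190]=0; W[290:]=0
k,_,st,c=cv2.connectedComponentsWithStats(W); print([(c[i].round(1).tolist(),st[i].tolist()) for i in range(1,k) if st[i,4]>8])
f=q['frame'].astype(int)
for r in range(228,252,2): print(r,''.join('#' if f[r,c].min()>150 and np.ptp(f[r,c])<60 else ('b' if f[r,c,0]>f[r,c,2]+60 else '.') for c in range(170,260)))
g=p['frame'].astype(int)
for r in range(206,256,2): print(r,''.join('#' if g[r,c].min()>120 and np.ptp(g[r,c])<60 else ('b' if g[r,c,0]>g[r,c,2]+60 else '.') for c in range(325,405)))
E
```

```text
[([388.4, 217.8], [374, 195, 28, 42, 660]), ([366.8, 229.3], [360, 221, 15, 18, 191]), ([349.2, 232.9], [347, 228, 6, 10, 33]), ([347.4, 240.6], [344, 239, 8, 5, 27])]
0.019 (349, 238) [ 0.554 -0.137  0.019] [229. 241.]
0.019 (345, 238) [ 0.554 -0.127  0.019] [232. 243.]
0.117 (349, 238) [ 0.547 -0.122  0.117] [234. 210.]
0.117 (345, 238) [ 0.547 -0.113  0.117] [237. 211.]
[([199.9, 235.8], [184, 227, 34, 17, 297])]
228 bbbbbbbbbbbbbbbb....#...bbbbbbbbbbbbbbbbbbbbbbbbbbbbbb....................................
230 bbbbbbbbbbbbbb..#########.bbbbbbbbbbbbbbbbbbbbbbbbbbbbbbbbbbbbbbbbbb.....bb...............
232 bbbbbbbbbbbbbb.###########......bbbbbbbbbbbbbbbbbbbbbbbbbbbbbbbbbbbb.....bb...............
234 bbbbbbbbbbbbb...################..bbbb...#..bbbbbbbbbbbbbbbbbbbbbbb.......b...............
236 bbbbbbbbbbbbbbbb.################.bb.#########bbbbbbbbbbbbbbbbbbbbbb.....bb..............#
238 bbbbbbbbbbbbbbbbbbbbbb.###########..###########bbbbbbbbbbbbbbbbbbbbb.....bb.............##
240 bbbbbbbbbbbbbbbbbbbbbbbbbbbbbbb..bb.###########.bbbbbbbbbbbbbbbbbbbb..................####
242 bbbbbbbbbbb
[... 1884 characters left out ...]
bbbbbbbbbbbbbbbbb...
240 #############..bbbbb######bbbbbbbbbbbbbbbbbbbbbbbbbbbbbbbbbbbbbbbbbbbbbbbbbbbb..
242 ..............bbbbbb###.bbbbbbbbbbbbbbbbbbbbbbbbbbbbbbbbbbbbbbbbbbbbbbbbbbbbbb..
244 ...####.......bbbbbbbbbbbbbbbbbbbbbbbbbbbbbbbbbbbbbbbbbbbbbbbbbbbbbbbbbbbbbbbb..
246 #######........bbbbbbbbbbbbbbbbbbbbbbbbbbbbbbbbbbbbbbbbbbbbbbbbbbbbbbbbbbbbbbbb.
248 #######........bbbbbbbbbbbbbbbbbbbbbbbbbbbbbbbbbbbbbbbbbbbbbbbbbbbbbbbbbbbbbbbb.
250 ##.....#........bbbbbbbbbbbbbbbbbbbbbbbbbbbbbbbbbbbbbbbbbbbbbbbbbbbbbbbbbbbbbbbb
252 ########........bbbbbbbbbbbbbbbbbbbbbbbbbbbbbbbbbbbbbbbbbbbbbbbbbbbbbbbbbbbbbbbb
254 ##.###.#........bbbbbbbbbbbbbbbbbbbbbbbbbbbbbbbbbbbbbbbbbbbbbbbbbbbbbbbbbbbbbbbb
```

```bash
python3 -c "
from h import *
s=status.observe(); print(s['time'],s['contact_force']); print(finish_job())"
```

```text
11.8 [-0.75253392 -0.04819841  0.75232117]
the job is handed in; nothing more can be done
None
```

The job is handed in at 11.8 s on the robot's clock. I rocked the gate right by pressing the right red plate with the shut fingertips. Then I pushed the yellow feed stop left to its end stop, backed off and took the hand well away.

**Last checks**
- **Gate:** it is tipped right. The left plate showed at column 231 in the top view, as predicted for +0.32 rad.
- **Feed stop:** it is open. The push ended against the stop with about 40 N of fingertip force. In the last top view the plate's measured position read close to 0.037 m of travel. That average includes the lower part of the plate, so it reads low.
- **Balls:** the trough is empty. Five white balls show plainly in the blue tub.
- **Sixth ball:** it is partly hidden under the chute end, at about (348, 236) in the top view. It shows on both sides of the chute's front wall, so I take it to be on the tub floor. The scene camera could not confirm this, because the chute hides that spot.
- **Other things:** the tubs, saucer, mug, bowl and jar looked unmoved by eye in the last top view; I did not measure them.

**What disagreed**
- The fingertips acted about 35 mm higher than the reported tool point. My first press therefore only just touched the plate, and I made up the difference using the camera pictures.
- The ball detector did not list all six white balls, and some of its hits were the coloured look-alikes. The count comes from comparing the pictures before and after.

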